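Set and lock a hold-down clamp on the welding table

TASK

The hold-down clamp over the welded plate has been backed off and locked. Free its lock ring, turn the hand crank on top clockwise until the foot presses the plate with a firm but moderate force of about 60 N, then swing the lock ring's handle back clockwise until the ring is tight again. Do not crush the plate or force the ring past tight, leave the plate and the things lying around where they are, and let go of everything at the end.

Things in the scene. Friction and masses are not known exactly. Their poses are not given: they have to be found in the camera images.
- hold_down: Blue C-shaped clamp fixed to the table. Origin on the table, under the vertical axis shared by crank, ring, spindle and foot; x points from that axis to the column, z up. Column 65 to 110 mm along x, base flange to 140 mm. Head 60 mm wide, 74 to 110 mm high, its round nose 30 mm from the axis towards -x. Inside the head the lock ring presses a brake on the crank's shaft.
- foot_axis (a point): Point fixed in the clamp, on its axis, 12 mm above the table: where the foot will meet the plate. The round steel foot, 32 mm diameter, hangs on a spindle under the head, on a stem screwed out by an unknown amount, so it starts 1 to 12 mm clear of the plate, whatever the crank's angle. A spring in it (20 N/mm) yields once it touches: about 140 N of foot force per rad of crank.
- crank_grip (a point): Middle of the hand crank's upright black round grip, 16 mm diameter, from 157 to 195 mm above the table; this point is at 178 mm, 70 mm from the clamp's axis. The level steel crank arm (18 mm wide, 147 to 157 mm high) starts on the column side and turns without rising. Clockwise from above lowers the foot 8 mm per rad; 0.5 to 2 rad is needed. While the ring is tight a brake holds it.
- crank_hub (a point): Centre of the crank's steel hub, on the axis, 161 mm above the table. Feel of the crank with the ring loose: friction of about 0.6 N m (8 N along the grip's path while moving, less when paused); once the foot touches the plate, 0.008 N m more per newton on the foot: at 60 N about 1.1 N m, 15 N at the grip (13 when paused). It stays where left, but springs back a little from over 75 N.
- lock_handle (a point): Middle of the lock ring's handle, 80 mm from the axis, 123 mm above the table: a level steel bar of 12 mm diameter ending in a black 20 mm ball centred 105 mm from the axis. The steel ring itself is 68 mm in diameter, 113 to 133 mm high, just under the crank. Fingers can straddle, pinch or push the bar; nothing is near above or below it. It points roughly away from column and crank.
- lock_ring (a joint): Lock ring angle, rad, growing clockwise seen from above. 0 fully slack, loose below 0.4, brake bites from 0.5, tight from 0.90, forced above 1.25. Starts at 0.95 to 1.05. At reading q the handle points along pi + 0.65 - q, counter-clockwise from the clamp's x. Takes 0.3 N m while loose, about 0.45 N m when tight (4 to 6 N at the handle's middle); it stays where it is left.
- workpiece: Loose steel plate 150 x 110 x 12 mm lying on the table, with a steel ring (72 mm diameter, 25 mm high) welded on it; 1.8 kg. Origin at the centre of the underside, x along the 150 mm side; the ring's centre is 20 mm from the plate's centre towards -x, and the clamp's foot stands over the plate's +x end.
- wire_brush: Wire brush lying on the table, a bystander, to be left alone.
- spray_can: Grey spray can, 52 mm diameter, 130 mm high, a bystander, to be left alone; origin at its underside.
- set_square: L-shaped steel welding square, legs 90 mm, 20 mm thick, lying flat, a bystander, to be left alone.
Not all that is in view belongs to the job. Leave any black look-alike of the workpiece alone.

How it is judged (in metres and radians):
On the way, in this order (a step that is already met when the one before it is completed fails the run):
1. the lock ring is loose (value of joint lock_ring below 0.4 rad), for 0.2 s.
2. with the ring still loose, the clamp presses on the workpiece with 30 to 95 N (contact force between hold_down and workpiece between 30 and 95 N and value of joint lock_ring below 0.5 rad), for 0.2 s.
At the end, for the whole second after the job is handed in: The lock ring is tight again (0.90 rad or more), the clamp's foot presses the workpiece with 30 to 95 N, the workpiece lies at rest within 10 mm of where it was, and nothing is held or touched (value of joint lock_ring above 0.9 rad and contact force between hold_down and workpiece between 30 and 95 N and distance of workpiece from where it was at the start of the episode below 0.01 m and linear speed of workpiece below 0.02 m/s).
It fails at once if the foot presses the workpiece with more than 125 N (contact force between hold_down and workpiece above 125 N).
It fails at once if the lock ring is forced past 1.25 rad (value of joint lock_ring above 1.25 rad).
It fails at once if the workpiece is shifted by more than 10 mm (distance of workpiece from where it was at the start of the episode above 0.01 m).
It fails at once if a bystander is moved by more than 30 mm (distance of any of wire_brush, spray_can, set_square from where it was at the start of the episode above 0.03 m).
It also fails if it takes over 72 s, if anything falls off the work surface, if the arm or the gripper's body presses on something with over 40 N, if the wrist force passes 120 N, or if a joint passes its speed limit or range.

ROBOT

A 6-joint arm with a two-finger parallel gripper is mounted at the origin on the work surface. World frame = base frame: x ahead of the robot, y to its left, z up, the work surface at z = 0. Lengths are in mm, angles in rad, forces in N, time in s.
With the tool pointing down it reaches from about 200 to 875 mm from the base axis. Payload 3.4 kg.
Tool frame: the origin (TCP) lies between the finger pads; the fingertips stand 17 mm ahead of it and the grasp point (between the pads) lies 2 mm behind it; z points along the fingers, y is the direction in which the jaws open and shut (so a half turn about z gives the same grasp; the last joint's range is limited). The gripper opens to 94 mm and grips with 3 to 60 N. Pads are 16 mm wide; open, the fingers measure 119 mm over their backs; the gripper's body (75 mm by 177 mm) begins 78 mm behind the grasp point.
Start: joints at [1.054, 0.276, 1.505, -0, 1.361, -0.121], TCP at [221.709, 530.574, 222.493] pointing down, gripper open.
Joint ranges: [-2.89, 2.89], [-0.75, 2.08], [0.22, 2.7], [-1.18, 4.32], [0.11, 2.71], [-2.7, 2.7]. Speed limits (rad/s): [2.57, 2.57, 3.14, 3.14, 3.14, 3.14].

INTERFACE

Orientations are given as a rotation vector (axis times angle).
In Python, from plant import r gives the robot as it stands.
- The arm moves only by the shell command python3 -m inch 'ROWS' [FORCE]. ROWS is JSON, a list of rows, each a list of 3 entries, a list of its own where there are three numbers: the turn, a rotation vector about the tool's x, y, z in rad, then the shift along the tool's x, y, z in m, then the finger opening in m, from 0 to 0.094. In form: [[[wx, wy, wz], [tx, ty, tz], jaw], ...]. A call has 1 to 20 rows; each row shifts and turns the commanded pose from where the row before left it, along the tool's axes as they then stand; what a row does not reach is not made up. A row lasts 1/10 s, in which the tool goes at most 50 mm and 8.59 degrees, less where a joint would pass 70% of its speed; a pose out of reach is approached as far as the arm can. A call is refused whole if a number of a shift passes 0.05 or a number of a turn 0.15, either way. A call with a gripper value outside its range is refused whole. The fingers move at their own pace and stop on an object; FORCE is the grip in N (left out, the last holds). Time passes only in rows, so rows that do not move let the fingers close. It gives the time, the measured TCP pose, the force and the opening at its end, in the units of the state.
- r.get_obs(): the state, without advancing time (a new reading comes with each control period).
- r.camera(name): name is "scene" or "top"; returns the picture (400x640x3 uint8, red, green, blue); there is no depth.
- r.get_calibration(name): a dict with "K" (3x3 intrinsics, pixels), "k1" (the pictures are not rectified: a ray, as slopes to the right and down, at radius r is drawn at 1 + k1 r^2 times it, then the intrinsics apply), "rvec" (rotation vector, rad) and "tvec" (3), from world to camera coordinates, as OpenCV has them. Camera axes: x right, y down, z forward; pixel columns grow to the right and rows downward; lengths in mm; the calibration is good to about 2 mm. A picture is of the moment at which its call begins. get_calibration takes no time and is no camera call.
- r.close_job(): hands the job in, once; it reports no verdict.
The state is a dict: "time": time; "qpos": joint angles; "joint_vel": joint speeds; "joint_efforts": joint torques, N m; "tool_pos": TCP position; "orientation": TCP orientation; "wrist_force": force on the tool from outside, world axes, zero at the start; "wrist_torque": the same for the moment, N m; "finger_gap": finger opening in mm.
Only numpy, scipy, OpenCV 4.12 (cv2) and the standard library are available. Lean on these libraries where they do the work, as an engineer would, in place of code of your own. Each camera call takes 0.05 s, during which the arm holds its last target. There are 200 camera calls.

## Working session

There is one attempt and no reset: what is moved stays moved. The work goes in short steps, Python scripts to look and compute and a shell command to move; the robot and the scene stay as the last step left them, time stands still between calls to the robot, and variables do not carry over. Pictures are saved under pics/ and viewed, on a budget of 10 in all, crops included, one or two more only if the job needs it, and the job is handed in when it is done.

```bash
ls; mkdir -p pics
python3 - <<'E'
from plant import r
import cv2
for n in ("scene","top"):
    im=r.camera(n); cv2.imwrite(f"pics/{n}0.png",cv2.cvtColor(im,cv2.COLOR_RGB2BGR)); c=r.get_calibration(n); print(n,c)
print(r.get_obs())
E
```

```text
pics
scene {'K': array([[403.05151739,   0.        , 314.85966154],
       [  0.        , 403.05151739, 201.27251271],
       [  0.        ,   0.        ,   1.        ]]), 'k1': 0.010250716399309717, 'rvec': array([ 1.01531419,  2.60586084, -0.8232812 ]), 'tvec': array([ 389.91999737, -238.86293535, 1500.07141104])}
top {'K': array([[516.81307779,   0.        , 307.07426443],
       [  0.        , 516.81307779, 194.86405123],
       [  0.        ,   0.        ,   1.        ]]), 'k1': 0.006465915311850481, 'rvec': array([ 2.11405646, -2.13795743,  0.22650717]), 'tvec': array([  22.87591668,  557.76955843, 1267.27669708])}
{'time': 0.1, 'qpos': array([ 1.05400132e+00,  2.76515621e-01,  1.50596458e+00,  4.66431633e-06,
        1.36073661e+00, -1.20992031e-01]), 'joint_vel': array([ 1.47476758e-03, -2.59362613e-03, -3.20217409e-03, -3.93625027e-05,
       -5.82509365e-04, -2.24152803e-04]), 'joint_efforts': array([ 1.64323697e-03, -4.05456376e+01, -2.37779313e+01,  7.03561795e-02,
        2.99091660e-02, -2.87053649e-05]), 'tool_pos': array([221.45218782, 530.12715632, 221.71715967]), 'orientation': array([-6.17575841e-01, -3.07976822e+00,  2.41995385e-03]), 'wrist_force': array([ 0.08871879,  0.28930249, -0.54467691]), 'wrist_torque': array([ 0.05226375,  0.00794079, -0.00428368]), 'finger_gap': 94.07113648781707}
```

View pics/scene0.png

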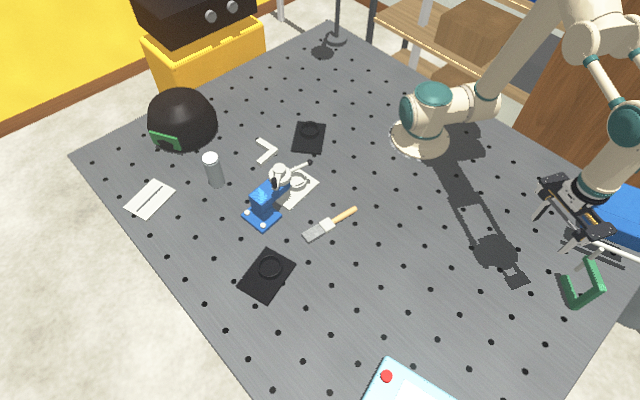

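View pics/top0.png

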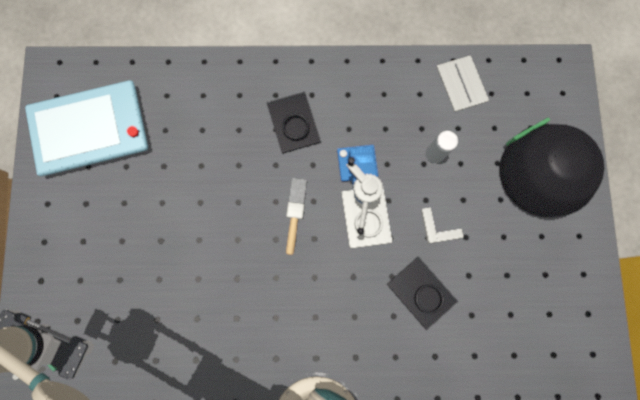

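The scene view shows the blue clamp near (270,195). In the top view its base is at (357,163), the hub at about (370,187), the crank grip at about (351,161) and the lock ball at about (361,232). There are two black plates: top (294,122) and (422,293). The white plate under the foot is the workpiece. I'll check this in one enlarged crop.

Run:
```python
import cv2,numpy as np
a=cv2.imread("pics/scene0.png")[145:240,225:335]; b=cv2.imread("pics/top0.png")[135:255,320:410]
a=cv2.resize(a,(440,380),interpolation=cv2.INTER_CUBIC); b=cv2.resize(b,(360,480),interpolation=cv2.INTER_CUBIC)
o=np.zeros((480,800,3),np.uint8); o[:380,:440]=a; o[:,440:]=b; cv2.imwrite("pics/crop0.png",o)
```

```text
(no output)
```

View pics/crop0.png

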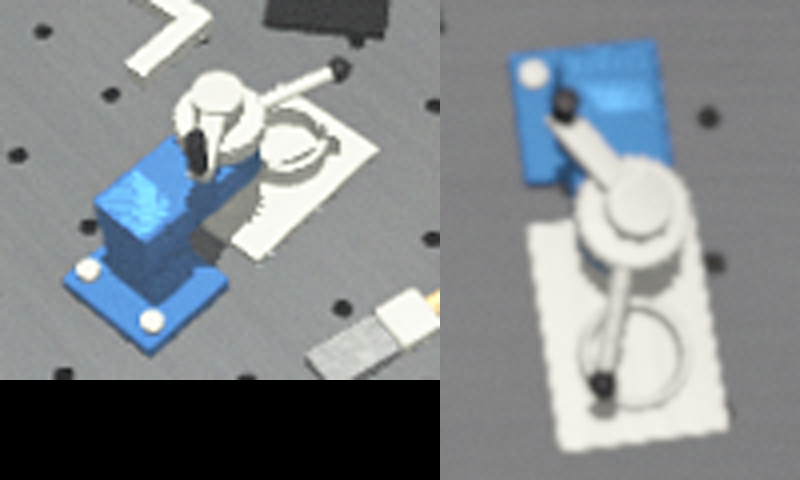

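The crop confirms the target: the white plate under the blue clamp, the black upright grip at crop (567,105), the ball at (602,383) and the hub at (640,203). The black plates are decoys. Next I triangulate these points, with centroids from colour masks.

```bash
cat > h.py <<'E'
import numpy as np,cv2
from plant import r
from scipy.spatial.transform import Rotation as R
def ray(n,uv):
    c=r.get_calibration(n);p=cv2.undistortPoints(np.array([[uv]],float),c["K"],np.array([c["k1"],0,0,0,0.]))[0,0]
    M=R.from_rotvec(c["rvec"]).as_matrix(); d=M.T@np.array([*p,1]); return -M.T@c["tvec"], d/np.linalg.norm(d)
def plane(n,uv,z):
    o,d=ray(n,uv); return o+d*(z-o[2])/d[2]
def tri(a,b):
    (o,d),(p,e)=ray("scene",a),ray("top",b)
    s=np.linalg.lstsq(np.c_[d,-e],p-o,rcond=None)[0]; A,B=o+s[0]*d,p+s[1]*e
    return (A+B)/2,np.linalg.norm(A-B)
def dark(im,uv,w=7,t=75):
    u,v=map(int,uv); g=im[v-w:v+w+1,u-w:u+w+1].max(2); m=(g<t).astype(np.uint8)
    n,l,s,c=cv2.connectedComponentsWithStats(m); k=1+np.argmax(s[1:,4]); return c[k]+[u-w,v-w],s[k]
E
python3 - <<'E'
from h import *
S=cv2.imread("pics/scene0.png");T=cv2.imread("pics/top0.png")
bs,bt=dark(S,(310,162)),dark(T,(360,231)); gs,gt=dark(S,(274,183)),dark(T,(352,160))
print(bs,bt,gs,gt)
ball=tri(bs[0],bt[0]); print("ball",ball)
print("grip",tri(gs[0],gt[0]),"top195",plane("top",(351.75,160),195), "griptop",tri((274.2,179),(351.75,160)))
print("hub",tri((279.4,167.5),(370,185.75)),plane("top",(370,185.75),175))
# blue flange corners at z~? : minAreaRect
m=cv2.inRange(cv2.cvtColor(T,cv2.COLOR_BGR2HSV),(100,120,80),(115,255,255)); m[:, :330]=0;m[:,400:]=0;m[260:]=0;m[:130]=0
rc=cv2.minAreaRect(cv2.findNonZero(m)); print(rc)
for p in [(337.5,148.5),(374,145),(341.5,181.5)]: print(plane("top",p,12))
for p in [(342,191),(386.5,188),(350,248),(392,242)]: print("plate",plane("top",p,12))
print("can",plane("top",(447,141),130)); print("square", plane("top",(425,210),20),plane("top",(462,236),20))
E
```

```text
(array([309.63636364, 161.90909091]), array([ 5,  5,  4,  5, 11], dtype=int32)) (array([360.33333333, 230.85714286]), array([ 5,  5,  5,  5, 21], dtype=int32)) (array([273.91666667, 182.61111111]), array([ 5,  2,  5, 10, 36], dtype=int32)) (array([350.38461538, 163.07692308]), array([ 4,  8,  4,  5, 13], dtype=int32))
ball (array([ 455.05233434, -108.04516464,  122.50735149]), np.float64(1.3085314663915721))
grip (array([610.88634317, -85.37875481, 172.55924733]), np.float64(2.6912863336731636)) top195 [611.43544015 -85.32668389 195.        ] griptop (array([611.60996864, -84.78301288, 191.47331749]), np.float64(2.337842835144357))
hub (array([ 557.39344772, -129.95553684,  158.34948511]), np.float64(1.7872742282013694)) [ 554.38583608 -128.28874846  175.        ]
((357.22412109375, 163.31036376953125), (33.91341781616211, 36.300418853759766), 82.23483276367188)
[692.86461275 -67.70067065  12.        ]
[ 701.84389259 -166.52688646   12.        ]
[601.75383779 -76.1416362   12.        ]
plate [575.96468652 -76.80405085  12.        ]
plate [ 582.96187524 -195.27771796   12.        ]
plate [424.95124056 -93.64549776  12.        ]
plate [ 439.31689242 -203.46856521   12.        ]
can [ 675.28551971 -329.3000543   130.        ]
square [ 521.43675442 -292.41419399   20.        ] [ 452.10086792 -384.80366729   20.        ]
```

The numbers check out: ball at z 122.5 (expected 123) and 104 mm from the axis; grip 70 mm from the axis; axis at about (557,-129). I'll approach above the handle with the tool x pointing inward, which keeps joint 6 away from its limit.

```bash
cat >> h.py <<'E'
AX=np.array([557.,-129.])
def st(tgt=None,yaw=None):
    o=r.get_obs();M=R.from_rotvec(o["orientation"]).as_matrix();p=o["tool_pos"]
    print("t %.2f pos %s yaw %.3f tilt %.3f gap %.1f q1,6 %.2f %.2f F %s Tq %s"%(o["time"],p.round(1),np.arctan2(M[1,0],M[0,0]),M[2,2],o["finger_gap"],o["qpos"][0],o["qpos"][5],o["wrist_force"].round(1),o["wrist_torque"].round(2)))
    d=p[:2]-AX; print(" rel axis r %.1f ang %.3f"%(np.hypot(*d),np.arctan2(d[1],d[0])))
    if tgt is not None: print(" tool delta mm",(M.T@(np.array(tgt)-p)).round(1))
    if yaw is not None: print(" turn wz", round((np.arctan2(M[1,0],M[0,0])-yaw+np.pi)%(2*np.pi)-np.pi,3))
E
python3 -m inch '[[[0,0,0],[-0.0345,-0.0353,0],0.05],[[0,0,0],[-0.0345,-0.0353,0],0.05],[[0,0,0],[-0.0345,-0.0353,0],0.05],[[0,0,0],[-0.0345,-0.0353,0],0.05],[[0,0,0],[-0.0345,-0.0353,0],0.05],[[0,0,0],[-0.0345,-0.0353,0],0.05],[[0,0,0],[-0.0345,-0.0353,0],0.05],[[0,0,0],[-0.0345,-0.0353,0],0.05],[[0,0,0],[-0.0345,-0.0353,0],0.05],[[0,0,0],[-0.0345,-0.0353,0],0.05],[[0,0,0],[-0.0345,-0.0353,0],0.05],[[0,0,0],[-0.0345,-0.0353,0],0.05],[[0,0,0],[-0.0345,-0.0353,0],0.05],[[0,0,0],[-0.0345,-0.0353,0],0.05],[[0,0,0.147],[0,0,0],0.05],[[0,0,0.147],[0,0,0],0.05],[[0,0,0.147],[0,0,0],0.05],[[0,0,0.147],[0,0,0],0.05],[[0,0,0.147],[0,0,0],0.05],[[0,0,0.147],[0,0,0],0.05]]' 10
python3 -m inch '[[[0,0,0.147],[0,0,0],0.05],[[0,0,0.147],[0,0,0],0.05],[[0,0,0.147],[0,0,0],0.05],[[0,0,0.147],[0,0,0],0.05],[[0,0,0.147],[0,0,0],0.05],[[0,0,0.147],[0,0,0],0.05],[[0,0,0.147],[0,0,0],0.05],[[0,0,0.147],[0,0,0],0.05],[[0,0,0.147],[0,0,0],0.05],[[0,0,0.147],[0,0,0],0.05],[[0,0,0.147],[0,0,0],0.05],[[0,0,0.147],[0,0,0],0.05],[[0,0,0.147],[0,0,0],0.05],[[0,0,0.147],[0,0,0],0.05],[[0,0,0],[0,0,0],0.05]]'
python3 -c "
from h import *
st([476.6,-112.4,129],-0.203)"
```

```text
time: 2.1
tool_pos: [476.5, -111.6, 222.0]
orientation: [-1.881, -2.515, 0.0]
wrist_force: [-0.1, 0.4, -0.1]
finger_gap: 50.0
time: 3.6
tool_pos: [476.5, -111.5, 222.1]
orientation: [-3.127, 0.304, 0.001]
wrist_force: [1.0, -0.2, 0.0]
finger_gap: 50.0
t 3.60 pos [ 476.5 -111.5  222.1] yaw -0.194 tilt -1.000 gap 50.0 q1,6 -0.37 1.39 F [ 1.  -0.2  0. ] Tq [ 0.03  0.15 -0.  ]
 rel axis r 82.3 ang 2.928
 tool delta mm [ 0.3  0.9 93.1]
 turn wz 0.009
```

Very accurate. I'll descend 93 mm and pinch the bar gently.

```bash
python3 -m inch '[[[0,0,0],[0,0,0.031],0.05],[[0,0,0],[0,0,0.031],0.05],[[0,0,0],[0,0,0.031],0.05],[[0,0,0],[0,0,0],0.03],[[0,0,0],[0,0,0],0.0],[[0,0,0],[0,0,0],0.0],[[0,0,0],[0,0,0],0.0],[[0,0,0],[0,0,0],0.0],[[0,0,0],[0,0,0],0.0]]' 10
python3 - <<'E'
from h import *
st()
a=cv2.cvtColor(r.camera("scene"),cv2.COLOR_RGB2BGR);cv2.imwrite("pics/s1.png",cv2.resize(a[110:230,220:380],(800,600),interpolation=cv2.INTER_CUBIC))
E
```

```text
time: 4.5
tool_pos: [477.6, -112.3, 130.7]
orientation: [3.125, -0.304, 0.004]
wrist_force: [0.4, -1.5, 3.7]
finger_gap: 11.3
t 4.50 pos [ 477.6 -112.3  130.7] yaw -0.194 tilt -1.000 gap 11.3 q1,6 -0.37 1.39 F [ 0.4 -1.5  3.7] Tq [-0.23  0.24  0.02]
 rel axis r 81.1 ang 2.934
```

View pics/s1.png

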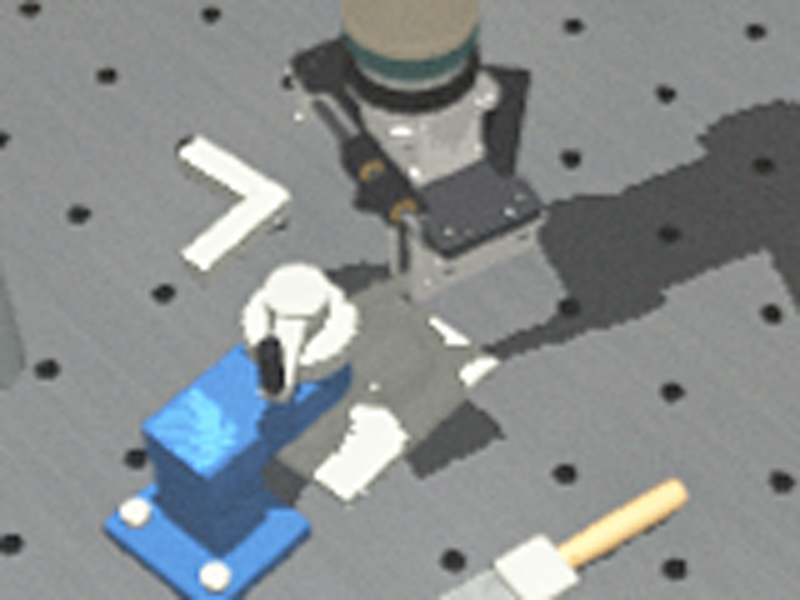

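The picture shows the gripper over the handle, with the finger at about (400,250), and the gap of 11.3 mm means the bar is held. Loosening by 0.8 rad counter-clockwise.

```bash
python3 -m inch '[[[0,0,-0.08],[0,0.0065,0],0],[[0,0,-0.08],[0,0.0065,0],0],[[0,0,-0.08],[0,0.0065,0],0],[[0,0,-0.08],[0,0.0065,0],0],[[0,0,-0.08],[0,0.0065,0],0]]' 10;python3 -c "
from h import *
st()"
python3 -m inch '[[[0,0,-0.08],[0,0.0065,0],0],[[0,0,-0.08],[0,0.0065,0],0],[[0,0,-0.08],[0,0.0065,0],0],[[0,0,-0.08],[0,0.0065,0],0],[[0,0,-0.08],[0,0.0065,0],0],[[0,0,0],[0,0,0],0],[[0,0,0],[0,0,0],0],[[0,0,0],[0,0,0],0]]' 10;python3 -c "
from h import *
st()"
```

```text
time: 5.05
tool_pos: [477.1, -143.5, 130.6]
orientation: [-3.124, -0.326, -0.006]
wrist_force: [0.8, 3.1, 5.4]
finger_gap: 11.5
t 5.05 pos [ 477.1 -143.5  130.6] yaw 0.208 tilt -1.000 gap 11.5 q1,6 -0.43 0.93 F [0.8 3.1 5.4] Tq [ 0.37 -0.1  -0.11]
 rel axis r 81.2 ang -2.962
time: 5.85
tool_pos: [489.4, -174.5, 130.6]
orientation: [2.997, 0.934, 0.007]
wrist_force: [1.9, 0.5, 5.2]
finger_gap: 11.2
t 5.85 pos [ 489.4 -174.5  130.6] yaw 0.604 tilt -1.000 gap 11.2 q1,6 -0.48 0.49 F [1.9 0.5 5.2] Tq [ 0.05 -0.54 -0.01]
 rel axis r 81.5 ang -2.550
```

The ring has turned 0.80 rad, so q is about 0.2. Releasing, lifting and moving above the crank grip.

```bash
python3 -m inch '[[[0,0,0],[0,0,0],0.05],[[0,0,0],[0,0,0],0.05],[[0,0,0],[0,0,0],0.05],[[0,0,0],[0,0,-0.032],0.05],[[0,0,0],[0,0,-0.032],0.05],[[0,0,0],[0,0,-0.032],0.05],[[0,0,0],[0.0378,-0.001,0],0.05],[[0,0,0],[0.0378,-0.001,0],0.05],[[0,0,0],[0.0378,-0.001,0],0.05],[[0,0,0],[0.0378,-0.001,0],0.05],[[0,0,-0.076],[0,0,0],0.05],[[0,0,0],[0,0,0],0.05],[[0,0,0],[0,0,0],0.05]]' 15;python3 - <<'E'
from h import *
st([611.4,-85.3,181],0.68)
a=cv2.cvtColor(r.camera("scene"),cv2.COLOR_RGB2BGR);b=cv2.cvtColor(r.camera("top"),cv2.COLOR_RGB2BGR);o=np.zeros((480,800,3),np.uint8);o[:,:400]=cv2.resize(a[130:226,230:310],(400,480),interpolation=cv2.INTER_CUBIC);o[:,400:]=cv2.resize(b[140:260,320:420],(400,480),interpolation=cv2.INTER_CUBIC);cv2.imwrite("pics/s2.png",o)
E
```

```text
time: 7.15
tool_pos: [608.5, -84.7, 224.8]
orientation: [-2.961, -1.048, 0.003]
wrist_force: [-0.1, -0.2, -0.1]
finger_gap: 49.9
t 7.15 pos [608.5 -84.7 224.8] yaw 0.680 tilt -1.000 gap 49.9 q1,6 -0.25 0.64 F [-0.1 -0.2 -0.1] Tq [-0.05  0.11 -0.05]
 rel axis r 67.9 ang 0.710
 tool delta mm [ 1.9  2.3 43.8]
 turn wz 0.0
```

View pics/s2.png

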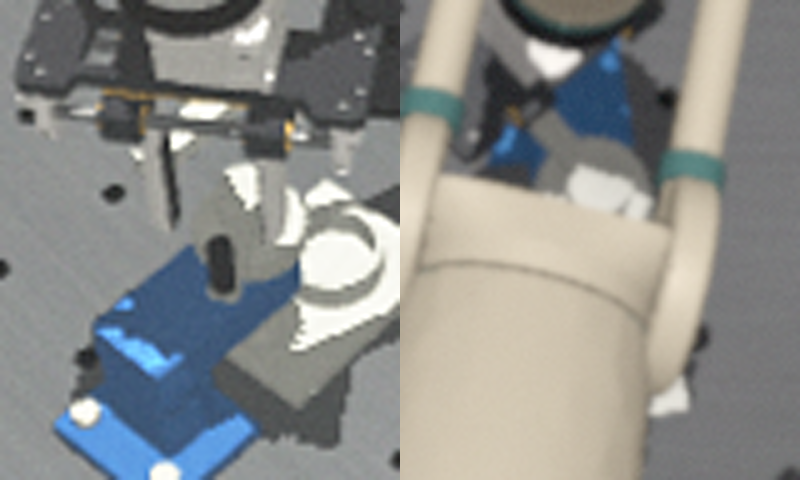

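In the picture the black grip, at (222,265), lies midway between the fingers at (167,200) and (275,200). I'll descend and close lightly.

```bash
python3 -m inch '[[[0,0,0],[0.002,0.002,0.015],0.05],[[0,0,0],[0,0,0.015],0.05],[[0,0,0],[0,0,0.014],0.05],[[0,0,0],[0,0,0],0.03],[[0,0,0],[0,0,0],0.0],[[0,0,0],[0,0,0],0.0],[[0,0,0],[0,0,0],0.0],[[0,0,0],[0,0,0],0.0]]' 25
python3 -c "
from h import *
st()"
```

```text
time: 8.05
tool_pos: [612.1, -84.9, 182.3]
orientation: [2.961, 1.05, 0.001]
wrist_force: [1.1, 0.7, 2.6]
finger_gap: 15.6
t 8.05 pos [612.1 -84.9 182.3] yaw 0.682 tilt -1.000 gap 15.6 q1,6 -0.25 0.64 F [1.1 0.7 2.6] Tq [-0.07  0.62  0.02]
 rel axis r 70.6 ang 0.675
```

```bash
cat >> h.py <<'E'
def ft():
    o=r.get_obs();d=o["tool_pos"][:2]-AX;a=np.arctan2(d[1],d[0]);F=o["wrist_force"]
    print("  ang %.3f r %.1f Ft(ccw) %.2f Fr %.2f"%(a,np.hypot(*d),-F[0]*np.sin(a)+F[1]*np.cos(a),F[0]*np.cos(a)+F[1]*np.sin(a)), "v",o["joint_vel"].round(2)[[0,5]], "yaw",round(R.from_rotvec(o["orientation"]).as_matrix()[1,0],3))
E
M='python3 -c "from h import *;ft()"'
for i in 1; do python3 -m inch '[[[0,0,0.05],[0,0.0035,0],0],[[0,0,0.05],[0,0.0035,0],0],[[0,0,0.05],[0,0.0035,0],0],[[0,0,0.05],[0,0.0035,0],0]]'; eval $M; done
python3 -m inch '[[[0,0,0.05],[0,0.0035,0],0],[[0,0,0.05],[0,0.0035,0],0]]'; eval $M
python3 -m inch '[[[0,0,0.05],[0,0.0035,0],0],[[0,0,0.05],[0,0.0035,0],0]]'; eval $M
```

```text
time: 8.45
tool_pos: [620.1, -92.3, 181.7]
orientation: [-3.044, -0.745, -0.003]
wrist_force: [0.3, 8.7, 2.1]
finger_gap: 15.2
  ang 0.527 r 73.0 Ft(ccw) 7.41 Fr 4.62 v [-0.04  0.46] yaw 0.462
time: 8.65
tool_pos: [624.3, -98.1, 181.6]
orientation: [-3.077, -0.592, -0.006]
wrist_force: [9.1, 11.9, -7.8]
finger_gap: 15.4
  ang 0.431 r 74.0 Ft(ccw) 7.05 Fr 13.26 v [-0.04  0.46] yaw 0.371
time: 8.85
tool_pos: [627.6, -104.1, 181.3]
orientation: [-3.102, -0.437, -0.008]
wrist_force: [3.6, 11.2, -2.0]
finger_gap: 15.4
  ang 0.339 r 74.9 Ft(ccw) 9.41 Fr 7.12 v [-0.04  0.44] yaw 0.276
```

The radius drifts outward with about 7 to 13 N radial force. I'll pause and look before going on.

```bash
python3 -m inch '[[[0,0,0],[0,0,0],0],[[0,0,0],[0,0,0],0],[[0,0,0],[0,0,0],0]]'
python3 - <<'E'
from h import *
st();ft()
a=cv2.cvtColor(r.camera("scene"),cv2.COLOR_RGB2BGR);b=cv2.cvtColor(r.camera("top"),cv2.COLOR_RGB2BGR);o=np.zeros((480,800,3),np.uint8);o[:,:400]=cv2.resize(a[130:226,230:310],(400,480),interpolation=cv2.INTER_CUBIC);o[:,400:]=cv2.resize(b[140:260,320:420],(400,480),interpolation=cv2.INTER_CUBIC);cv2.imwrite("pics/s3.png",o)
E
```

```text
time: 9.15
tool_pos: [628.8, -104.8, 181.2]
orientation: [-3.103, -0.44, -0.012]
wrist_force: [7.3, 9.7, -4.8]
finger_gap: 15.7
t 9.15 pos [ 628.8 -104.8  181.2] yaw 0.282 tilt -1.000 gap 15.7 q1,6 -0.28 1.01 F [ 7.3  9.7 -4.8] Tq [ 1.37 -0.69 -0.01]
 rel axis r 75.7 ang 0.325
  ang 0.325 r 75.7 Ft(ccw) 6.85 Fr 9.96 v [-0.  0.] yaw 0.278
```

View pics/s3.png

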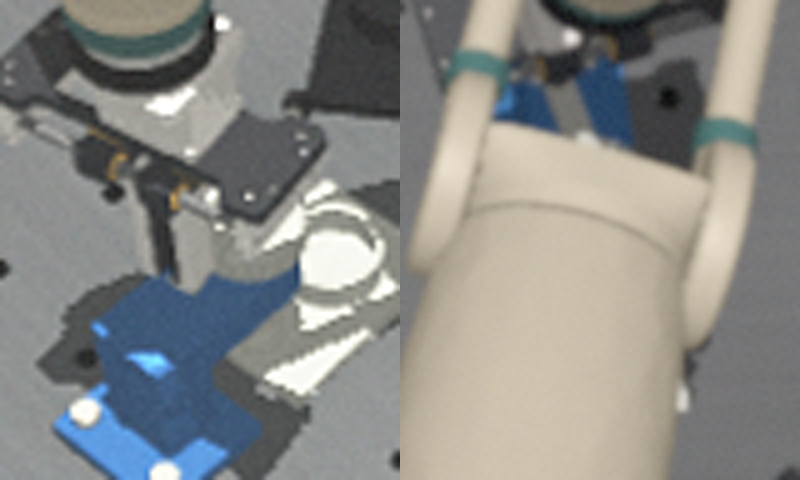

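The crank followed, but it is loading the fingers sideways. I'll open, lift and locate the grip again from the scene camera to correct the axis.

```bash
python3 -m inch '[[[0,0,0],[0,0,0],0.04],[[0,0,0],[0,0,0],0.05],[[0,0,0],[0,0,-0.03],0.05],[[0,0,0],[0,0,-0.03],0.05],[[0,0,0],[0,0,0],0.05],[[0,0,0],[0,0,0],0.05]]'
python3 - <<'E'
from h import *
st()
a=cv2.cvtColor(r.camera("scene"),cv2.COLOR_RGB2BGR);cv2.imwrite("pics/scene4.png",a);S=cv2.imread("pics/scene0.png")
o=np.hstack([cv2.resize(x[155:215,245:295],(400,480),interpolation=cv2.INTER_CUBIC) for x in (S,a)]);cv2.imwrite("pics/s4.png",o)
E
```

```text
time: 9.85
tool_pos: [625.6, -109.8, 242.1]
orientation: [3.109, 0.44, 0.002]
wrist_force: [0.3, -0.2, 0.5]
finger_gap: 50.3
t 9.85 pos [ 625.6 -109.8  242.1] yaw 0.281 tilt -1.000 gap 50.3 q1,6 -0.28 1.01 F [ 0.3 -0.2  0.5] Tq [-0.05  0.18  0.03]
 rel axis r 71.3 ang 0.272
```

View pics/s4.png

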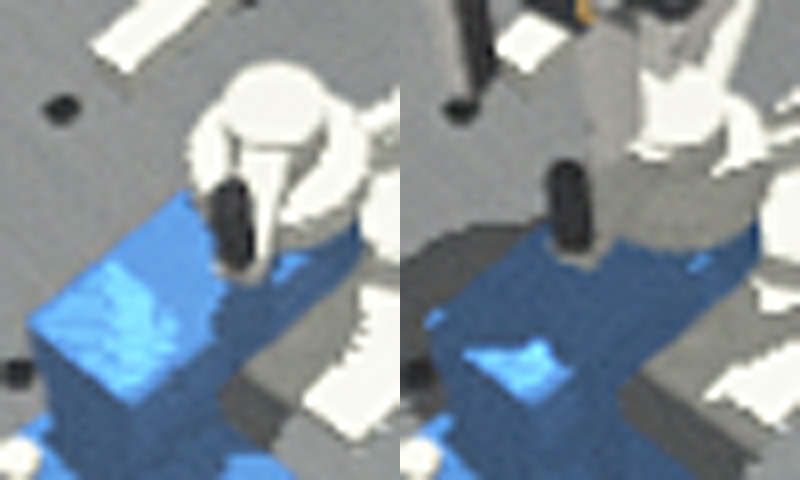

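Left panel is before, right is now: the grip moved from (233,222) to (571,205) in the crop. That's scene px (274.1,182.8) to (266.4,180.6).

Run:
```python
from h import *
S=cv2.imread("pics/scene0.png");A=cv2.imread("pics/scene4.png")
s0,s1=dark(S,(274,183),6),dark(A,(266,181),6);print(s0,s1)
for c0,c1 in (((274.1,182.75),(266.4,180.6)),(s0[0],s1[0])):
    p0,p1=plane("scene",c0,177)[:2],plane("scene",c1,177)[:2]; print(p0,p1)
    # centre at 70 from both
    m=(p0+p1)/2;d=p1-p0;L=np.hypot(*d);n=np.array([d[1],-d[0]])/L; c=m+n*np.sqrt(70**2-L*L/4); print("centre",c,"turn",2*np.arcsin(L/140))
    for P in (p0,p1): v=P-AX; print(np.hypot(*v),np.arctan2(v[1],v[0]))
print(tri((274.1,182.75),(351.2,161.5)))
# hub ellipse top: scene crop (276,105)
print("hub scene",plane("scene",(245+276/8,155+105/8),175),plane("scene",(245+276/8,155+105/8),165))
```

```text
(array([273.91666667, 182.61111111]), array([ 4,  1,  5, 10, 36], dtype=int32)) (array([265.93617021, 180.31914894]), array([ 4,  0,  5, 11, 47], dtype=int32))
[613.42582426 -82.97414032] [ 624.7280129  -103.82284393]
centre [ 558.42712067 -126.27705712] turn 0.34042922475192766
72.8165736828872 0.6842337763884412
72.25630020098201 0.35590881016332393
[613.49329649 -83.71354323] [ 625.06704662 -105.51360741]
centre [ 558.42163761 -126.92363914] turn 0.3544506476424169
72.40411393578765 0.6757312044614301
72.00509337525223 0.3322563696579148
(array([612.73802318, -85.45597991, 174.44025494]), np.float64(1.755876819668124))
hub scene [ 566.4195521 -115.6115268  175.       ] [ 561.54322753 -122.48430644  165.        ]
```

The axis is now about (558,-128) and the crank sits at 0.335 rad after 0.345 rad of turn. I'll re-enter and straddle the grip loosely (21 mm jaw), so radial errors only cause sliding.

```bash
sed -i 's/AX=np.array.*/AX=np.array([558.,-128.])/' h.py; python3 -m inch '[[[0,0,-0.054],[0,-0.005,0],0.05],[[0,0,0],[0,0,0.02],0.05],[[0,0,0],[0,0,0.02],0.05],[[0,0,0],[0,0,0.02],0.04],[[0,0,0],[0,0,0],0.03],[[0,0,0],[0,0,0],0.021],[[0,0,0],[0,0,0],0.021],[[0,0,0],[0,0,0],0.021],[[0,0,0],[0,0,0],0.021]]' 40
M='python3 -c "from h import *;st();ft()"'; eval $M
python3 -m inch '[[[0,0,0.05],[0,0.0035,0],0.021],[[0,0,0.05],[0,0.0035,0],0.021],[[0,0,0.05],[0,0.0035,0],0.021]]';  eval $M
```

```text
time: 10.8
tool_pos: [624.7, -104.6, 182.4]
orientation: [3.097, 0.525, 0.002]
wrist_force: [-1.0, -0.0, -0.5]
finger_gap: 21.4
t 10.80 pos [ 624.7 -104.6  182.4] yaw 0.336 tilt -1.000 gap 21.4 q1,6 -0.28 0.96 F [-1.  -0.  -0.5] Tq [-0.03  0.15 -0.01]
 rel axis r 70.6 ang 0.337
  ang 0.337 r 70.6 Ft(ccw) 0.33 Fr -0.95 v [0. 0.] yaw 0.33
time: 11.1
tool_pos: [626.8, -109.9, 181.6]
orientation: [-3.119, -0.287, -0.001]
wrist_force: [1.2, 11.1, -0.2]
finger_gap: 21.0
t 11.10 pos [ 626.8 -109.9  181.6] yaw 0.183 tilt -1.000 gap 21.0 q1,6 -0.29 1.10 F [ 1.2 11.1 -0.2] Tq [ 1.89  0.06 -0.07]
 rel axis r 71.2 ang 0.258
  ang 0.258 r 71.2 Ft(ccw) 10.41 Fr 3.94 v [-0.04  0.45] yaw 0.182
```

```bash
M='python3 -c "from h import *;ft()"'
python3 -m inch '[[[0,0,0.04],[0,0.0028,0],0.021],[[0,0,0.04],[0,0.0028,0],0.021]]' >/dev/null;  eval $M
python3 -m inch '[[[0,0,0.04],[0,0.0028,0],0.021],[[0,0,0.04],[0,0.0028,0],0.021]]' >/dev/null;  eval $M
python3 -m inch '[[[0,0,0.04],[0,0.0028,0],0.021],[[0,0,0.04],[0,0.0028,0],0.021]]' >/dev/null;  eval $M
python3 -m inch '[[[0,0,0.04],[0,0.0028,0],0.021],[[0,0,0.04],[0,0.0028,0],0.021]]' >/dev/null;  eval $M
```

```text
ang 0.193 r 71.7 Ft(ccw) 10.73 Fr 3.33 v [-0.03  0.37] yaw 0.104
  ang 0.123 r 72.4 Ft(ccw) 12.70 Fr 5.28 v [-0.04  0.34] yaw 0.024
  ang 0.053 r 73.0 Ft(ccw) 14.53 Fr 6.15 v [-0.04  0.35] yaw -0.056
  ang -0.018 r 73.5 Ft(ccw) 15.12 Fr 7.65 v [-0.04  0.36] yaw -0.136
```

The force rises at about 16 N/rad, the pressed slope, with contact near 0.43 rad. Ft at 15 N while moving means about 60 N at the foot. I'll pause to check the paused value (13 expected).

```bash
M='python3 -c "from h import *;ft()"'
python3 -m inch '[[[0,0,0],[0,0,0],0.021]]' >/dev/null;  eval $M
python3 -m inch '[[[0,0,0],[0,0,0],0.021],[[0,0,0],[0,0,0],0.021],[[0,0,0],[0,0,0],0.021]]' >/dev/null;  eval $M
```

```text
ang -0.026 r 73.1 Ft(ccw) 15.37 Fr 1.72 v [ 0.   -0.02] yaw -0.135
  ang -0.033 r 71.4 Ft(ccw) 15.22 Fr -0.41 v [0. 0.] yaw -0.133
```

By torque the foot force is about 60 to 75 N, and by angle past contact about 47 to 60 N, so it's inside the window. I'll release, lift and go back towards the handle.

```bash
python3 -m inch '[[[0,0,0],[0,0,0],0.03],[[0,0,0],[0,0,0],0.05],[[0,0,0],[0,0,0],0.05],[[0,0,0],[0,0,-0.03],0.05],[[0,0,0],[0,0,-0.018],0.05],[[0,0,-0.148],[0,0,0],0.05],[[0,0,-0.148],[0,0,0],0.05],[[0,0,-0.148],[0,0,0],0.05],[[0,0,-0.148],[0,0,0],0.05],[[0,0,-0.148],[0,0,0],0.05],[[0,0,0],[0,0,0],0.05],[[0,0,0],[0,0,0],0.05]]' 10
python3 -c "
from h import *
st([489.4,-174.5,130],0.604)"
```

```text
time: 13.5
tool_pos: [628.1, -137.4, 229.6]
orientation: [3.0, 0.932, 0.0]
wrist_force: [0.2, -0.5, 0.2]
finger_gap: 50.2
t 13.50 pos [ 628.1 -137.4  229.6] yaw 0.602 tilt -1.000 gap 50.2 q1,6 -0.32 0.65 F [ 0.2 -0.5  0.2] Tq [-0.05  0.16  0.02]
 rel axis r 70.8 ang -0.133
 tool delta mm [-135.3  -48.1   99.6]
 turn wz -0.002
```

```bash
python3 -m inch '[[[0,0,0],[-0.0451,-0.016,0],0.05],[[0,0,0],[-0.0451,-0.016,0],0.05],[[0,0,0],[-0.0451,-0.016,0],0.05],[[0,0,0],[0,0,0],0.05],[[0,0,0],[0,0,0.0],0.05]]' 10
python3 - <<'E'
from h import *
st([489.4,-174.5,130],0.604)
a=cv2.cvtColor(r.camera("scene"),cv2.COLOR_RGB2BGR)
cv2.imwrite("pics/s5.png",cv2.resize(a[140:220,235:335],(750,600),interpolation=cv2.INTER_CUBIC))
E
```

```text
time: 14.0
tool_pos: [489.3, -174.9, 230.2]
orientation: [2.999, 0.932, 0.002]
wrist_force: [0.4, 0.3, 0.1]
finger_gap: 49.8
t 14.00 pos [ 489.3 -174.9  230.2] yaw 0.602 tilt -1.000 gap 49.8 q1,6 -0.48 0.49 F [0.4 0.3 0.1] Tq [-0.1   0.14  0.08]
 rel axis r 83.2 ang -2.542
 tool delta mm [  0.2  -0.5 100.2]
 turn wz -0.002
```

View pics/s5.png

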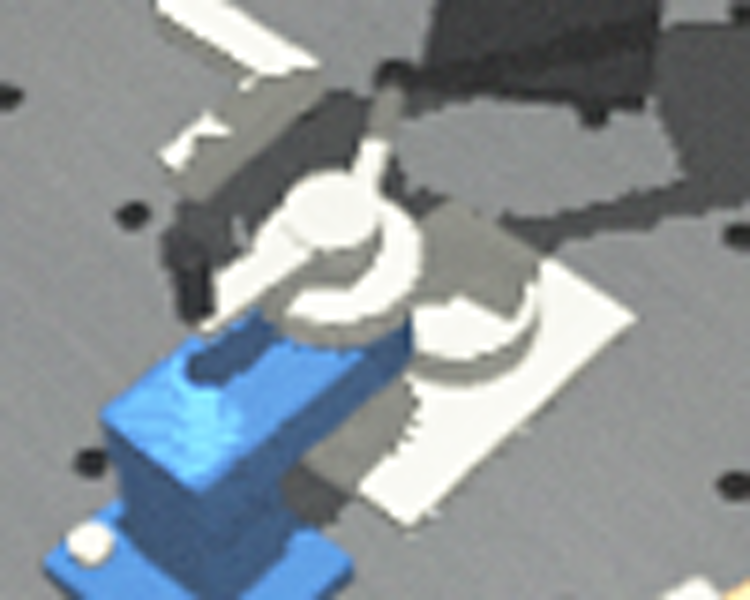

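The crank arm has turned, with the grip at crop (190,275); the handle is still loose with its ball at (393,73) and the plate is in place. I'll check the angles from these pixels.

```bash
python3 - <<'E'
from h import *
for n,p,z in (("grip",(235+191/7.5-.4,140+277/7.5-.4),177),("ball",(235+393/7.5-.4,140+73/7.5-.4),123)):
    P=plane("scene",p,z)[:2]; v=P-AX; print(n,P,np.hypot(*v),np.arctan2(v[1],v[0]))
E
python3 -m inch '[[[0,0,0],[0,0,0.034],0.05],[[0,0,0],[0,0,0.033],0.05],[[0,0,0],[0,0,0.033],0.05],[[0,0,0],[0,0,0],0.03],[[0,0,0],[0,0,0],0.0],[[0,0,0],[0,0,0],0.0],[[0,0,0],[0,0,0],0.0],[[0,0,0],[0,0,0],0.0],[[0,0,0],[0,0,0],0.0]]' 10
python3 -c "
from h import *
st();ft()"
```

```text
grip [ 628.85697004 -127.7271152 ] 70.85749550905818 0.003851187183003422
ball [ 473.03060534 -195.42809884] 108.47279171937227 -2.4707924404001034
time: 14.95
tool_pos: [491.7, -175.8, 131.2]
orientation: [2.994, 0.936, 0.006]
wrist_force: [2.7, -1.7, 4.4]
finger_gap: 11.7
t 14.95 pos [ 491.7 -175.8  131.2] yaw 0.606 tilt -1.000 gap 11.7 q1,6 -0.48 0.49 F [ 2.7 -1.7  4.4] Tq [-0.32 -0.17 -0.02]
 rel axis r 81.7 ang -2.517
  ang -2.517 r 81.7 Ft(ccw) 2.90 Fr -1.18 v [-0.  0.] yaw 0.569
```

The grip angle is 0.004 rad, as estimated. Tightening the ring 0.8 rad clockwise first, then trimming it to the starting angle plus about 0.05.

```bash
python3 -m inch '[[[0,0,0.08],[0,-0.0065,0],0],[[0,0,0.08],[0,-0.0065,0],0],[[0,0,0.08],[0,-0.0065,0],0],[[0,0,0.08],[0,-0.0065,0],0],[[0,0,0.08],[0,-0.0065,0],0],[[0,0,0.08],[0,-0.0065,0],0],[[0,0,0.08],[0,-0.0065,0],0],[[0,0,0.08],[0,-0.0065,0],0],[[0,0,0.08],[0,-0.0065,0],0],[[0,0,0.08],[0,-0.0065,0],0],[[0,0,0],[0,0,0],0],[[0,0,0],[0,0,0],0]]' 10
python3 -c "
from h import *
st([477.6,-112.3,131],-0.194);ft()"
```

```text
time: 16.15
tool_pos: [478.2, -114.1, 131.2]
orientation: [3.125, -0.305, 0.014]
wrist_force: [6.3, -1.5, 0.9]
finger_gap: 12.0
t 16.15 pos [ 478.2 -114.1  131.2] yaw -0.195 tilt -1.000 gap 12.0 q1,6 -0.38 1.39 F [ 6.3 -1.5  0.9] Tq [-0.3  -0.96 -0.04]
 rel axis r 81.1 ang 2.969
 tool delta mm [-0.9 -1.6  0.2]
 turn wz -0.001
  ang 2.969 r 81.1 Ft(ccw) 0.38 Fr -6.49 v [-0. -0.] yaw -0.193
```

```bash
python3 -m inch '[[[0,0,0.04],[0,-0.0033,0],0],[[0,0,0.04],[0,-0.0033,0],0],[[0,0,0],[0,0,0],0],[[0,0,0],[0,0,0],0]]' 10
python3 -c "
from h import *
st();ft()"
```

```text
time: 16.55
tool_pos: [479.4, -108.4, 131.3]
orientation: [3.109, -0.429, 0.014]
wrist_force: [4.9, -3.5, 1.0]
finger_gap: 11.7
t 16.55 pos [ 479.4 -108.4  131.3] yaw -0.274 tilt -1.000 gap 11.7 q1,6 -0.36 1.48 F [ 4.9 -3.5  1. ] Tq [-0.67 -0.91  0.04]
 rel axis r 81.0 ang 2.898
  ang 2.898 r 81.0 Ft(ccw) 2.23 Fr -5.65 v [-0. -0.] yaw -0.271
```

The ring is about 0.05 rad tighter than it started, so q is about 1.0 to 1.1. Releasing, lifting, backing away and doing a final check.

```bash
python3 -m inch '[[[0,0,0],[0,0,0],0.03],[[0,0,0],[0,0,0],0.05],[[0,0,0],[0,0,0],0.05],[[0,0,0],[0,0,-0.03],0.05],[[0,0,0],[0,0,-0.04],0.05],[[0,0,0],[0,0,-0.04],0.05],[[0,0,0],[0,0.045,0],0.05],[[0,0,0],[0,0.045,0],0.05],[[0,0,0],[0,0.045,0],0.05],[[0,0,0],[0,0.045,0],0.05],[[0,0,0],[0,0.045,0],0.05],[[0,0,0],[0,0,0],0.05],[[0,0,0],[0,0,0],0.05]]' 10
python3 - <<'E'
from h import *
st()
a=cv2.cvtColor(r.camera("scene"),cv2.COLOR_RGB2BGR);b=cv2.cvtColor(r.camera("top"),cv2.COLOR_RGB2BGR);cv2.imwrite("pics/scene6.png",a);cv2.imwrite("pics/top6.png",b)
o=np.zeros((480,800,3),np.uint8);o[:380,:440]=cv2.resize(a[145:240,225:335],(440,380),interpolation=cv2.INTER_CUBIC);o[:,440:]=cv2.resize(b[135:255,320:410],(360,480),interpolation=cv2.INTER_CUBIC);cv2.imwrite("pics/s6.png",o)
for n,c,f in (("before","scene0","s"),("after","scene6","s")):
    d=dark(cv2.imread(f"pics/{c}.png"),(310,162)); P=plane("scene",d[0],123)[:2];v=P-AX;print(n,P,np.hypot(*v),np.arctan2(v[1],v[0])%(2*np.pi))
E
```

```text
time: 17.85
tool_pos: [414.0, -323.1, 238.8]
orientation: [-3.109, 0.433, 0.002]
wrist_force: [0.1, -0.2, -0.8]
finger_gap: 50.4
t 17.85 pos [ 414.  -323.1  238.8] yaw -0.277 tilt -1.000 gap 50.4 q1,6 -0.80 1.05 F [ 0.1 -0.2 -0.8] Tq [0.03 0.15 0.01]
 rel axis r 242.5 ang -2.207
before [ 455.01682922 -107.13993003] 105.07462102414775 2.9417386473430573
after [ 456.15165307 -100.70784937] 105.44167704231242 2.8797752344544514
```

View pics/s6.png

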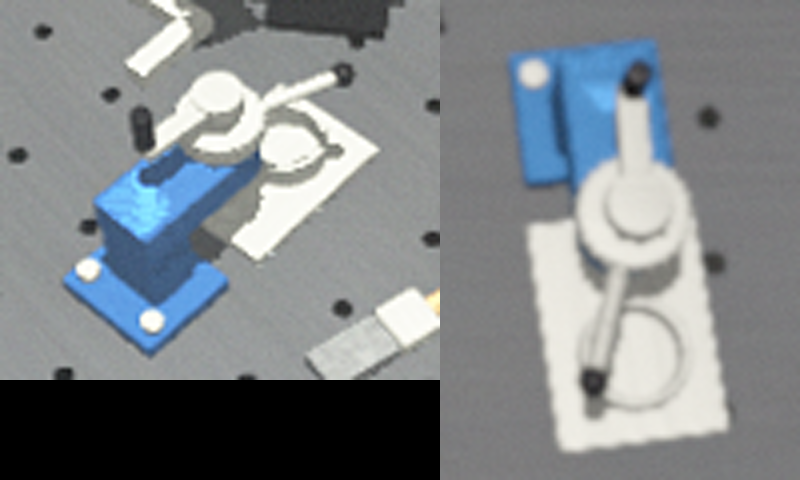

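The handle (ball at crop (594,380)) is 0.06 rad past where it started. The crank stayed put with its grip at (636,77), the plate edges haven't moved, and the gripper is clear.

```bash
python3 -c "
from plant import r
print(r.close_job())"
```

```text
the job is handed in; nothing more can be done
None
```

I freed the lock ring, turned the crank until the foot pressed the plate, tightened the ring again, let go of everything and handed the job in at about 18 s. No verdict was reported.

**Ring loosened:** I swung its handle 0.80 rad counter-clockwise, which leaves a reading of about 0.2, below the 0.4 needed.

**Crank turned:** It went about 0.68 rad clockwise. While moving, the force along the grip's path was about 15 N and rising at 16 N/rad, the rate expected once the foot presses.

**Foot force (checks disagree):** There was no direct reading. Torque suggests 60 to 75 N and the angle past contact 47 to 60 N. The force did not drop to the expected 13 N when I paused; it stayed at 15.2 N. Both estimates are inside 30 to 95 N.

**Ring tightened:** The last picture shows the handle about 0.06 rad past where it started. The reading should be about 1.0 to 1.1, which is tight but not forced.

**Last look:** The crank stayed where I left it and the plate showed no visible shift. The gripper was open and clear, with wrist force near zero. I saw no sign that I touched the brush, can or square, but did not measure them.

**Along the way:** My first firm grip on the crank drifted outward by a few millimetres with up to 13 N of sideways force. I let go, measured the crank again and finished with the fingers loosely straddling the grip.

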